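# Cock the web tensioner and hold it back for threading

## Robot

A 6-joint arm with a two-finger parallel gripper is mounted at the origin on the work surface; the furniture and walls round the work are solid. World frame = base frame: x ahead of the robot, y to its left, z up, the work surface at z = 0. Lengths are in m, angles in rad, forces in N, time in s.
With the tool pointing down it reaches from about 0.35 to 0.85 m from the base axis. Payload 8.1 kg.
Tool frame: the origin (TCP) lies on the centre line of the jaws, within the pads' length; the fingertips stand robot.tips_ahead ahead of it and the grasp point (between the pads) lies 8 mm behind it (robot.tips_ahead is the distance from the TCP to the fingertips, in m); z points along the fingers, y is the direction in which the jaws open and shut (so a half turn about z gives the same grasp; the last joint's range is limited). The gripper opens to 93 mm and grips with 3 to 60 N. Pads are 15 mm wide; open, the fingers measure 128 mm over their backs; the gripper's body (75 mm by 188 mm) begins 65 mm behind the grasp point.
Start: joints at [1.086, 0.13, 1.488, -0, 1.523, -0.085], TCP at [0.234, 0.553, 0.23] pointing down, gripper open.
Joint ranges: [-2.96, 2.96], [-0.89, 2.26], [0.02, 2.5], [-1.34, 4.48], [0, 2.73], [-2.66, 2.66]. Speed limits (rad/s): [2.39, 2.39, 2.79, 3.14, 3.14, 3.14].

## Interface

Orientations are given as a rotation vector (axis times angle).
In Python, from plant import monitor, eyes, job, robot gives the robot as it stands.
- The arm moves only by the tool servo_tool, never from a script. Its argument "plan" is a list that holds one entry, the list of rows, each a list of 7 numbers: the closure, from -1 (fully open) to 1 (shut), so that 0 is half open, then the shift along the world's x, y, z in mm, then the turn, a rotation vector about the world's x, y, z in rad. In form: [[[hand, dx, dy, dz, ax, ay, az], ...]]. A call has 1 to 12 rows; each row shifts and turns the commanded pose from where the row before left it; what a row does not reach is not made up. A row lasts 1/10 s, in which the tool goes at most 50 mm and 8.59 degrees, less where a joint would pass 70% of its speed; a pose out of reach is approached as far as the arm can. A call with a gripper value outside its range is refused whole. The fingers move at their own pace and stop on an object; "force" is the grip in N (left out, the last holds). Time passes only in rows, so rows that do not move let the fingers close. It gives the time, the measured TCP pose, the force and the opening at its end, in the units of the state.
- monitor.read_state(): the state, without advancing time (a new reading comes with each control period).
- eyes.read_camera(name): name is "scene" or "top" or "wrist"; returns the picture (400x640x3 uint8, red, green, blue); there is no depth.
- eyes.camera_info(name): a dict with "mtx" (3x3 intrinsics, pixels), "R" (3x3) and "t" (3): a world point X has camera coordinates R X + t. Camera axes: x right, y down, z forward; pixel columns grow to the right and rows downward; lengths in m; the calibration is good to about 2 mm. A picture is of the moment at which its call begins: read the wrist's pose just before it. camera_info takes no time and is no camera call; for the wrist camera it gives the pose at the moment of the call.
- job.close_job(): hands the job in, once; it reports no verdict.
The state is a dict: "t": time; "q": joint angles; "dq": joint speeds; "joint_torque": joint torques, N m; "tool_pos": TCP position; "orientation": TCP orientation; "force": force on the tool from outside, world axes, zero at the start; "wrist_torque": the same for the moment, N m; "opening": finger opening in m.
Only numpy, scipy, OpenCV 4.12 (cv2) and the standard library are available. Lean on these libraries where they do the work, as an engineer would, in place of code of your own. Each camera call takes 0.05 s, during which the arm holds its last target. There are 200 camera calls.

## Task

Get the bench web tensioner ready for threading: first, with the blue arm still forward, slide the yellow-tabbed pawl slider fully home towards the arm's pivot. Then push the blue tensioner arm back by its orange roller post, past the ratchet click and well on towards the rubber bumper on the idler block, and finish still holding the post with the fingers there, still, so that the fingers and not the pawl carry the spring. Leave the things lying around it where they are.

Things in the scene. Friction and masses are not known exactly. Their poses are not given: they have to be found in the camera images.
- tensioner_base: Grey base plate of the tensioner, 150 x 290 x 12 mm, bolted down. Origin: centre of its underside, on the table, right under the arm's pivot. x axis: the side to which the arm is pushed back (away from the robot, within 0.3 rad); y axis: along the plate. Arm and roller lie to +y of the pivot, the pawl slider to -y. Only the roller post stands above 73 mm.
- pivot_axis (a point): The arm's upright pivot axis, 40 mm above the table over the base's origin. The boss round it is 34 mm wide, its top with spring coil and shaft 73 mm above the table.
- idler_block (a point): Top of the small white roller on the aluminium idler block (30 x 36 mm), 59 mm above the table. The block carries the black rubber bumper which stops the arm.
- tension_arm (a joint): Angle a of the arm about its pivot, rad; 0 fully forward. Grows when pushed back (clockwise from above); pivot to roller in base axes: (sin(a-0.4), cos(a-0.4)). Spring at the roller: 3.5 N at 0, 7 N at the back; the pawl adds up to 6 N between 0.2 and 0.35. With the slider home it clicks at about 0.53; let go, it would come back onto the pawl there. It meets the bumper at 0.85.
- roller_post: Orange upright roller post at the end of the blue arm, free to spin on its axis, 22 mm in diameter, 48 mm long, from 40 to 88 mm above the table (pin head to 91 mm), 115 mm from the pivot. Origin: centre of its foot. Push or grip the arm here.
- roller_mid (a point): Middle of the orange roller post on its axis, 66 mm above the table.
- pawl_slider (a joint): Travel of the pawl slider along the base's +y axis, m. 0: drawn back, pawl out of reach of the tooth; 0.025: fully home, stopped near the pivot. Friction of about 6 N keeps it where it is left.
- slider_tab (a point): Centre of the yellow upright tab on the steel slider, 52 mm above the table. The tab is 12 mm thick along the base's y, 26 mm wide along x, from 31 to 72 mm above the table; its slider block is 42 x 36 mm, top at 31 mm.
- pawl_nose (a joint): How far the brass sprung pawl nose is pressed back into the slider, m: 0 sprung out, up to 0.013 while the tooth (steel pin under the arm's tail) rides over it, 0 again after the click.
- tin: Bystander: small round tin, 60 mm wide, 32 mm high, beyond the +y end of the base. Origin: centre of underside.
- tape_ring: Bystander: white tape roll lying flat, 94 x 104 x 24 mm, beyond the -y end of the base. Origin: centre of underside.
- marker: Bystander: black marker pen lying down, 11 x 130 x 12 mm, on the robot's side of the base. Origin: centre of underside.
- cork: Bystander: cork sanding block, 60 x 100 x 34 mm, on the far side of the base. Origin: centre of underside.

How it is judged:
By the outcome, as a careful person would: the job done as asked, in the order asked, and still so for the second after the job is handed in, while the arm keeps its last pose, push and grip.
It also fails if it takes over 45 s, if anything falls off the work surface, if the arm or the gripper's body presses on something with over 40 N, if the wrist force passes 120 N, or if a joint passes its speed limit or range.

## Working session

There is one attempt and no reset: what is moved stays moved. The work goes in short steps, Python scripts to look and compute and a tool call to move; the robot and the scene stay as the last step left them, time stands still between calls to the robot, and variables do not carry over. Pictures are saved under pics/ and viewed, about 8 in all and at most 12, crops included, and the job is handed in when it is done.

Besides the shell and the picture viewer there is one more tool, called as a command line: name --argument value ..., lists and objects as JSON in quotes. servo_tool: Moves the arm, as the interface text tells. Its arguments: {"type":"object","properties":{"plan":{"type":"array"},"force":{"type":"number"}},"required":["plan"]}

```bash
mkdir -p pics
cat > h.py <<'E'
import numpy as np, cv2
from plant import monitor, eyes, job, robot
def save(img,n): cv2.imwrite(f'pics/{n}.png',cv2.cvtColor(img,cv2.COLOR_RGB2BGR))
def ray(i,u,v):
    d=i['R'].T@(np.linalg.inv(i['mtx'])@np.array([u,v,1.])); return -i['R'].T@i['t'], d/np.linalg.norm(d)
def plane(i,u,v,z):
    o,d=ray(i,u,v); return o+d*(z-o[2])/d[2]
def cross(rs):
    A=0;b=0
    for o,d in rs:
        P=np.eye(3)-np.outer(d,d);A=A+P;b=b+P@o
    X=np.linalg.solve(A,b); return X,[np.linalg.norm((np.eye(3)-np.outer(d,d))@(X-o)) for o,d in rs]
def proj(i,X):
    p=i['mtx']@(i['R']@np.array(X)+i['t']); return p[:2]/p[2]
def blobs(img,lo,hi,amin=20):
    m=cv2.inRange(cv2.cvtColor(img,cv2.COLOR_RGB2HSV),lo,hi)
    n,l,s,c=cv2.connectedComponentsWithStats(m)
    return [(s[k].tolist(),c[k].round(1).tolist()) for k in range(1,n) if s[k][4]>=amin]
ORANGE=((5,150,90),(17,255,255)); YELLOW=((21,120,90),(33,255,255)); BLUE=((95,100,50),(125,255,255))
E
python3 - <<'E'
from h import *
s=monitor.read_state(); print(s['t'],s['tool_pos'],s['orientation'],s['opening'],robot.tips_ahead)
ims=[]
for n in('scene','top'):
    im=eyes.read_camera(n); i=eyes.camera_info(n); save(im,n+'0'); print(n,i['mtx'].tolist(),i['R'].round(3).tolist(),i['t'])
    for k,c in(('O',ORANGE),('Y',YELLOW),('B',BLUE)): print(k,blobs(im,*c))
E
```

```text
0.0 [0.23326997 0.55221057 0.22861725] [-6.23714758e-01 -3.07853665e+00  2.68478935e-03] 0.09314720186808402 0.011
scene [[519.3972339167725, 0.0, 312.31838449169805], [0.0, 519.3972339167725, 200.57373753908314], [0.0, 0.0, 1.0]] [[-0.687, -0.727, 0.022], [-0.54, 0.49, -0.684], [0.486, -0.481, -0.729]] [0.39721921 0.37378568 1.2341144 ]
O []
Y [([343, 184, 11, 15, 113], [348.0, 190.5])]
B []
top [[438.48488942847166, 0.0, 317.90094238411467], [0.0, 438.48488942847166, 199.14053807012596], [0.0, 0.0, 1.0]] [[0.009, -1.0, 0.013], [-0.999, -0.01, -0.036], [0.036, -0.012, -0.999]] [-0.01519593  0.57759122  1.07188409]
O []
Y [([364, 201, 8, 10, 60], [367.6, 205.5]), ([347, 203, 11, 7, 48], [352.1, 206.1]), ([491, 301, 31, 26, 374], [505.9, 313.5])]
B [([328, 201, 11, 8, 44], [332.9, 204.7]), ([280, 215, 35, 26, 264], [297.8, 227.2])]
```

View pics/scene0.png

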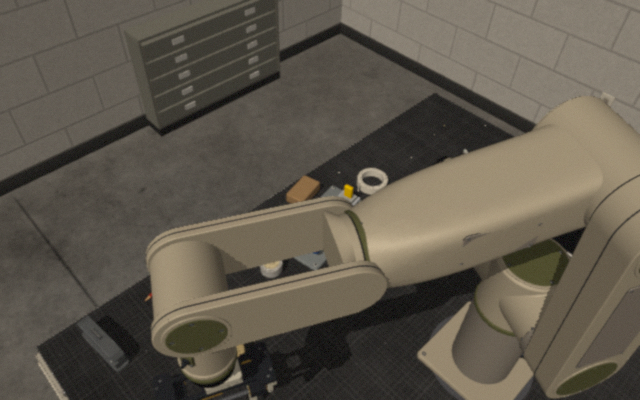

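View pics/top0.png

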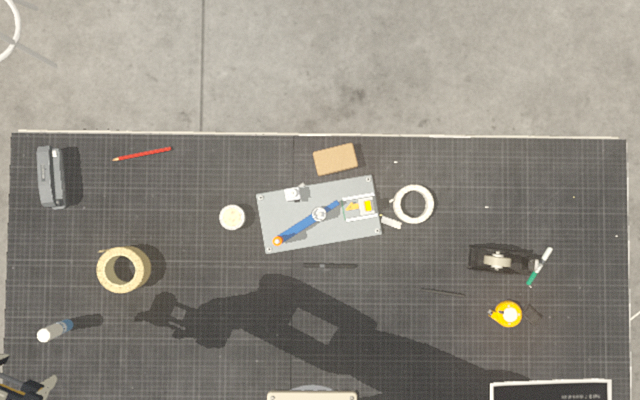

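The top view shows the grey plate with the post at about (277,241), the pivot at about (319,214) and the tab at about (367,206). The robot's own arm hides the plate in the scene view.

Run:
```python
from h import *
i=eyes.camera_info('top')
for n,u,v,z in(('post',277.5,240.5,.09),('pivot',319.5,213.5,.073),('tab',367.6,205.5,.072),('idler',292,194,.059),('marker',330,265,.012),('cork',335,159,.034),('tin',232,217,.032),('tape',413,204,.024)): print(n,plane(i,u,v,z).round(3))
c=np.array([plane(i,u,v,.012)[:2] for u,v in((257,193),(373,175),(381.5,234),(265,252.5))]);print(c.round(3),c.mean(0)); d=c[0]-c[1]+c[3]-c[2]; print(np.arctan2(-d[0],d[1]))
iw=eyes.camera_info('wrist'); s=monitor.read_state(); print('wristcam pos',-iw['R'].T@iw['t'],iw['R'].round(2).tolist(),iw['mtx'][0])
```

```text
post [0.48  0.082 0.09 ]
pivot [ 0.542 -0.013  0.073]
tab [ 0.562 -0.125  0.072]
idler [0.587 0.052 0.059]
marker [ 0.416 -0.041  0.012]
cork [ 0.675 -0.05   0.034]
tin [0.532 0.197 0.032]
tape [ 0.568 -0.242  0.024]
[[ 0.591  0.14 ]
 [ 0.639 -0.146]
 [ 0.493 -0.167]
 [ 0.446  0.119]] [ 0.54222298 -0.0134464 ]
0.1647541907243683
wristcam pos [0.16455982 0.58189924 0.38378782] [[0.39, 0.92, -0.0], [0.89, -0.37, 0.27], [0.25, -0.11, -0.96]] [325.12078027   0.         321.38580908]
```

servo_tool --plan '[[[1,20,-44,2,0,0,-0.084],[1,20,-44,2,0,0,-0.084],[1,20,-44,2,0,0,-0.084],[1,20,-44,2,0,0,-0.084],[1,20,-44,2,0,0,-0.084],[1,20,-44,2,0,0,-0.084],[1,20,-44,2,0,0,-0.084],[1,20,-44,2,0,0,-0.084],[1,20,-44,2,0,0,-0.084],[1,20,-44,2,0,0,-0.084],[1,20,-44,2,0,0,-0.084],[1,20,-44,2,0,0,-0.084]]]' --force 20

```text
t: 1.3
tool_pos: [0.4738, 0.0227, 0.2535]
orientation: [-2.037, -2.391, -0.0]
force: [0.2, 0.4, 0.0]
opening: 0.0025
```

Run:
```python
from h import *
s=monitor.read_state(); print(s['t'],s['tool_pos'],s['orientation'],s['force'],s['opening'])
for n in('wrist','scene'):
    i=eyes.camera_info(n); im=eyes.read_camera(n); save(im,n+'1'); np.savez(n+'1',R=i['R'],t=i['t'],mtx=i['mtx'])
    for k,c in(('O',ORANGE),('Y',YELLOW),('B',BLUE)): print(n,k,blobs(im,*c))
print(proj(eyes.camera_info('wrist'),s['tool_pos']))
```

```text
1.3 [0.47375002 0.02271497 0.25352479] [-2.03746072e+00 -2.39112588e+00 -1.16689427e-04] [0.16905256 0.41472505 0.00290655] 0.002524604852668267
wrist O []
wrist Y [([326, 114, 21, 21, 218], [335.8, 123.2]), ([368, 258, 9, 8, 51], [371.1, 262.0]), ([309, 286, 7, 63, 186], [310.9, 313.2]), ([329, 286, 5, 40, 124], [331.5, 303.9]), ([330, 333, 4, 17, 49], [331.7, 341.0]), ([58, 365, 418, 30, 9719], [281.2, 381.3])]
wrist B [([331, 132, 46, 74, 1292], [353.5, 168.8]), ([376, 231, 17, 22, 214], [384.3, 241.6])]
scene O [([312, 235, 9, 17, 99], [316.0, 243.5])]
scene Y [([343, 184, 11, 15, 116], [348.1, 190.4])]
scene B [([318, 222, 10, 19, 108], [322.3, 229.1])]
[320.59467172 252.42930648]
```

View pics/wrist1.png

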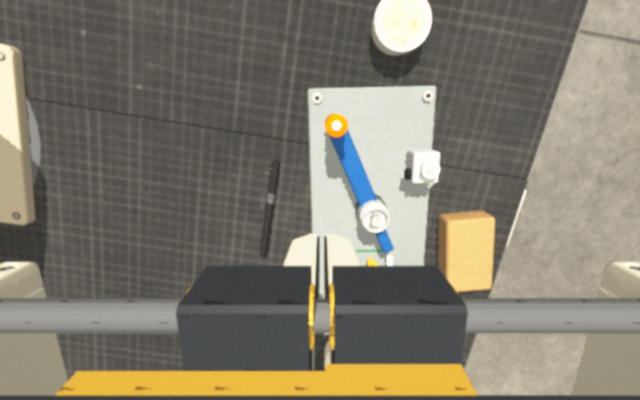

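The wrist view shows the post's top at about (336,125), the pivot at about (375,218) and the idler at about (425,168). The plate edges run almost along the image axes, so the tool yaw is near the base's. The gripper hides the tab. Next I check enlarged crops for triangulation.

Run:
```python
import cv2,numpy as np
a=cv2.imread('pics/scene1.png')[175:275,280:400]; b=cv2.imread('pics/top0.png')[170:260,250:390]
f=lambda x:cv2.resize(x,None,fx=5.5 if x is b else 4,fy=5.5 if x is b else 4,interpolation=cv2.INTER_NEAREST)
a=cv2.resize(a,(600,500),interpolation=cv2.INTER_NEAREST)
cv2.imwrite('pics/crop_scene1.png',a)
```

```text
(no output)
```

View pics/crop_scene1.png

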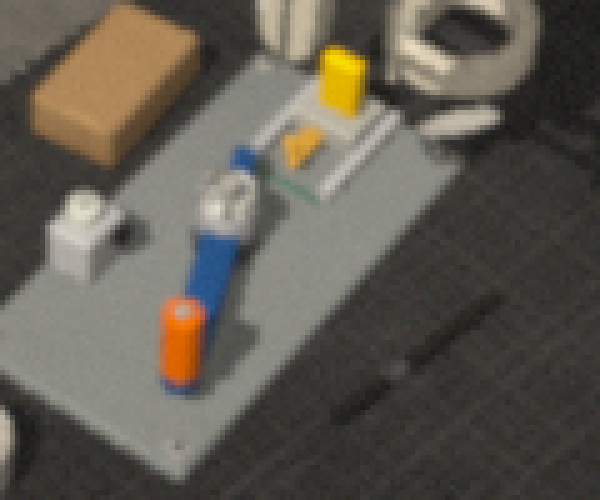

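The scene crop shows the post's top centre at crop (183,308), i.e. scene (316.6,236.6). The tab's top is at crop (344,53), i.e. scene (348.8,185.6).

Run:
```python
from h import *
T=eyes.camera_info('top'); S=eyes.camera_info('scene'); W=dict(np.load('wrist1.npz'))
im=cv2.cvtColor(cv2.imread('pics/top0.png'),cv2.COLOR_BGR2RGB)
print(blobs(im,(0,130,90),(20,255,255)))
po=cross([ray(T,277.5,240.5),ray(S,316.6,236.6),ray(W,336,125)]); ta=cross([ray(T,367.8,205.5),ray(S,348.8,185.6)])
pv=cross([ray(T,319.5,213.5),ray(S,280+232/5,175+187/5),ray(W,375,215)])
idl=cross([ray(T,293.5,190.5),ray(S,280+86/5,175+205/5),ray(W,430,168)])
for n,x in zip('post tab piv idl'.split(),(po,ta,pv,idl)): print(n,x[0].round(4),np.round(x[1],4))
c=np.array([plane(W,u,v,.012)[:2] for u,v in((308,88),(435,86))]);d=c[1]-c[0];print(c,np.arctan2(d[1],d[0]),np.linalg.norm(d))
o=pv[0][:2]
for th in(.15,.165):
  Rm=np.array([[np.cos(th),np.sin(th)],[-np.sin(th),np.cos(th)]])
  for n,x in(('post',po),('tab',ta),('idl',idl)): print(th,n,(Rm@(x[0][:2]-o)).round(4))
```

```text
[([118, 147, 53, 13, 185], [143.7, 153.3]), ([273, 236, 10, 9, 29], [278.9, 239.0])]
post [0.4785 0.0828 0.0894] [0.0013 0.0009 0.0014]
tab [ 0.5608 -0.1256  0.0771] [0.0011 0.0011]
piv [ 0.5404 -0.0124  0.0596] [0.002  0.0036 0.0042]
idl [0.5937 0.0494 0.0476] [0.0027 0.003  0.0035]
[[0.44245263 0.11674087]
 [0.58673476 0.14199057]] 0.17324790809760582 0.14647484309305386
0.15 post [-0.0469  0.1034]
0.15 tab [ 0.0033 -0.115 ]
0.15 idl [0.062  0.0531]
0.165 post [-0.0454  0.1041]
0.165 tab [ 0.0016 -0.115 ]
0.165 idl [0.0628 0.0522]
```

servo_tool --plan '[[[1,23,-45,0,0,0,0.006],[1,23,-45,0,0,0,0],[1,23,-45,0,0,0,0],[1,23,-46,0,0,0,0],[1,0,0,-45,0,0,0],[1,0,0,-45,0,0,0],[1,0,0,-40,0,0,0],[1,0,0,-30,0,0,0],[1,0,0,-20,0,0,0],[1,0,0,-20,0,0,0],[1,0,0,0,0,0,0]]]'

```text
t: 2.5
tool_pos: [0.5613, -0.1518, 0.0497]
orientation: [-2.021, -2.397, 0.003]
force: [-0.6, 0.1, -0.5]
opening: 0.0003
```

Run:
```python
from h import *
s=monitor.read_state(); print(s['t'],s['tool_pos'],s['force'])
im=eyes.read_camera('scene'); print(blobs(im,*YELLOW),blobs(im,*ORANGE))
a=cv2.resize(im[150:250,290:410],(600,500)); save(a,'s2')
```

```text
2.5 [ 0.56126865 -0.15180461  0.04972137] [-0.62475753  0.05092621 -0.48830312]
[([343, 184, 10, 15, 110], [347.8, 190.6])] [([312, 235, 9, 17, 104], [315.9, 243.4])]
```

View pics/s2.png

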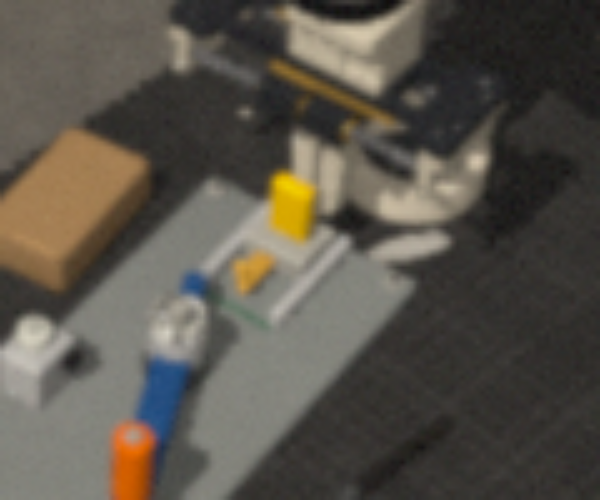

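The closed fingers stand behind the tab with nothing touched. Now I push along +y of the base.

servo_tool --plan '[[[1,-1,5,0,0,0,0],[1,-1,5,0,0,0,0],[1,-1,5,0,0,0,0],[1,-0.5,5,0,0,0,0],[1,-1,5,0,0,0,0],[1,-0.5,5,0,0,0,0],[1,0,0,0,0,0,0]]]'

```text
t: 3.25
tool_pos: [0.5598, -0.1239, 0.0552]
orientation: [2.024, 2.399, -0.0]
force: [-0.3, -3.0, 1.5]
opening: 0.0004
```

Run:
```python
from h import *
s=monitor.read_state(); print(s['t'],s['tool_pos'],s['force'])
im=eyes.read_camera('scene'); print(blobs(im,*YELLOW),blobs(im,*ORANGE))
```

```text
3.25 [ 0.5598013  -0.12393725  0.05523579] [-0.29191059 -3.04118306  1.50181887]
[([340, 188, 10, 14, 101], [344.3, 194.5])] [([312, 235, 9, 17, 100], [315.9, 243.5])]
```

servo_tool --plan '[[[1,-0.5,4,0,0,0,0],[1,-0.5,4,0,0,0,0],[1,-0.5,3,0,0,0,0],[1,0,0,0,0,0,0]]]'

```text
t: 3.7
tool_pos: [0.5593, -0.1201, 0.0554]
orientation: [2.02, 2.391, -0.01]
force: [3.7, -35.6, -6.2]
opening: 0.0002
```

Run:
```python
from h import *
s=monitor.read_state(); print(s['t'],s['tool_pos'],s['force'])
im=eyes.read_camera('scene'); print(blobs(im,*YELLOW),blobs(im,*ORANGE))
```

```text
3.7 [ 0.55931056 -0.12007353  0.05535699] [  3.68517404 -35.57794481  -6.22907728]
[([340, 188, 9, 15, 105], [343.8, 195.2])] [([312, 235, 9, 17, 102], [315.9, 243.5])]
```

Force climbed to 36 N while the tab stopped moving, so the slider is at its stop. I back off and check the travel.

servo_tool --plan '[[[1,2,-12,0,0,0,0],[1,3,-20,0,0,0,0],[1,0,0,45,0,0,0],[1,0,0,45,0,0,0],[1,0,0,30,0,0,0],[1,0,0,0,0,0,0]]]'

```text
t: 4.35
tool_pos: [0.566, -0.1451, 0.1804]
orientation: [2.02, 2.394, 0.007]
force: [-0.0, 0.1, 0.7]
opening: 0.0006
```

Run:
```python
from h import *
s=monitor.read_state(); print(s['t'],s['tool_pos'],s['force'],s['orientation'])
im=eyes.read_camera('scene'); b=blobs(im,*YELLOW); print(b,blobs(im,*ORANGE))
S=eyes.camera_info('scene'); y=np.array([-.164,.986,0])
p0=plane(S,347.9,190.5,.052); p1=plane(S,*b[0][1],.052); print('travel',(p1-p0)@y, (p1-p0))
a=cv2.resize(im[170:260,285:393],(600,500)); save(a,'s3')
```

```text
4.35 [ 0.56603637 -0.14514093  0.18041623] [-0.03232257  0.14958835  0.72268817] [2.01979492 2.39415304 0.0068219 ]
[([340, 188, 10, 15, 115], [344.0, 194.7])] [([312, 235, 9, 17, 100], [316.0, 243.5])]
travel 0.021272750354300943 [-0.00424716  0.02086837  0.        ]
```

View pics/s3.png

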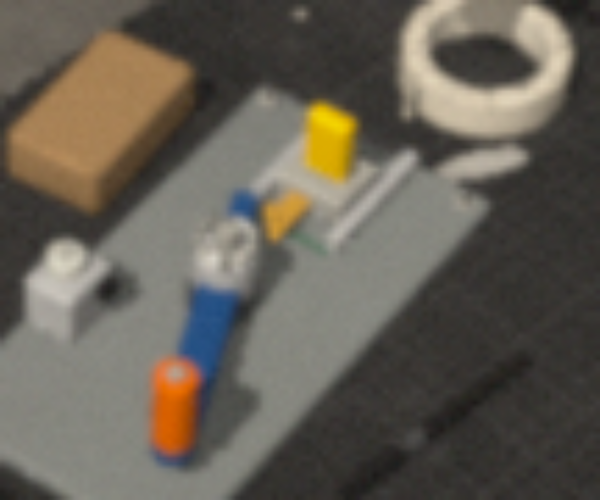

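The nose now sits by the arm's tail. The scene measurement gives 21 mm of travel at a coarse pixel scale, so I check it from the top camera with the arm out of the way.

servo_tool --plan '[[[0,-20,38,0,0,0,0],[0,-20,38,0,0,0,0],[0,-20,38,0,0,0,0],[0,-20,38,0,0,0,0],[0,-20,38,0,0,0,0],[0,-20,38,0,0,0,0],[0,0,0,0,0,0,0]]]'

```text
t: 5.1
tool_pos: [0.4395, 0.0874, 0.172]
orientation: [-2.018, -2.403, 0.001]
force: [1.0, 0.2, -0.5]
opening: 0.0455
```

Run:
```python
from h import *
s=monitor.read_state(); print(s['t'],s['tool_pos'],s['orientation'],s['opening'])
im=eyes.read_camera('top'); im0=cv2.cvtColor(cv2.imread('pics/top0.png'),cv2.COLOR_BGR2RGB)
S=eyes.camera_info('top'); y=np.array([-.164,.986,0]); P=[]
for m in(im0,im):
    b=[x for x in blobs(m,*YELLOW,8) if 330<x[1][0]<380]; print(b)
a=np.vstack([cv2.resize(m[180:235,320:400],(640,440),interpolation=cv2.INTER_CUBIC)[::1] for m in(im0,im)])
save(cv2.resize(a,(436,600)),'t4')
b=eyes.read_camera('scene'); print(blobs(b,*YELLOW))
```

```text
5.1 [0.43949716 0.08741183 0.17198559] [-2.01829432e+00 -2.40280090e+00  1.11626035e-03] 0.04552954239252053
[([364, 201, 8, 10, 60], [367.6, 205.5]), ([347, 203, 11, 7, 48], [352.1, 206.1])]
[([355, 202, 7, 11, 58], [358.5, 206.9]), ([340, 204, 10, 7, 39], [344.1, 207.4])]
[]
```

View pics/t4.png

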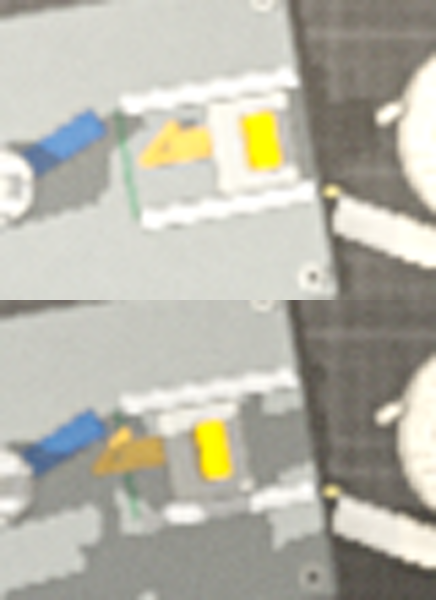

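The top view shows the tab shifted about 9.2 px, which is 21 mm. Either the slider began partly in, or it is still about 4 mm short. I push once more at a different height to find out.

servo_tool --plan '[[[1,20,-38,0,0,0,0],[1,20,-38,0,0,0,0],[1,20,-38,0,0,0,0],[1,20,-38,0,0,0,0],[1,20,-38,0,0,0,0],[1,21,-38,0,0,0,0],[1,0,0,-45,0,0,0],[1,0,0,-40,0,0,0],[1,0,0,-20,0,0,0],[1,0,0,0,0,0,0]]]'

```text
t: 6.2
tool_pos: [0.5598, -0.1449, 0.0632]
orientation: [-2.023, -2.392, 0.005]
force: [-0.7, 0.6, 0.4]
opening: 0.0008
```

servo_tool --plan '[[[1,-1,6,0,0,0,0],[1,-1,6,0,0,0,0],[1,-1,6,0,0,0,0],[1,0,3,0,0,0,0],[1,0,0,0,0,0,0]]]'

```text
t: 6.7
tool_pos: [0.5613, -0.123, 0.0697]
orientation: [2.024, 2.401, 0.001]
force: [0.1, -0.8, 0.4]
opening: 0.0005
```

Run:
```python
from h import *
s=monitor.read_state(); print(s['t'],s['tool_pos'],s['force'])
im=eyes.read_camera('scene'); print(blobs(im,*YELLOW),blobs(im,*ORANGE))
```

```text
6.7 [ 0.56125572 -0.12298604  0.06966004] [ 0.05257484 -0.80489516  0.38986655]
[([340, 188, 10, 15, 109], [344.0, 195.0])] [([312, 235, 9, 17, 101], [316.0, 243.4])]
```

servo_tool --plan '[[[1,-0.5,3,0,0,0,0],[1,-0.5,3,0,0,0,0],[1,0,0,0,0,0,0]]]'

```text
t: 7.05
tool_pos: [0.5604, -0.1205, 0.0692]
orientation: [2.023, 2.397, -0.004]
force: [1.7, -13.4, -3.0]
opening: 0.0007
```

servo_tool --plan '[[[1,-0.5,2,0,0,0,0],[1,0,0,0,0,0,0]]]'

```text
t: 7.25
tool_pos: [0.5603, -0.1202, 0.0692]
orientation: [2.022, 2.394, -0.006]
force: [4.3, -19.7, -6.4]
opening: 0.0006
```

Run:
```python
from h import *
s=monitor.read_state(); print(s['t'],s['tool_pos'],s['force'])
im=eyes.read_camera('scene'); print(blobs(im,*YELLOW),blobs(im,*ORANGE))
```

```text
7.25 [ 0.56031368 -0.1202024   0.06924977] [  4.2977357  -19.6745913   -6.36977255]
[([340, 189, 9, 14, 107], [343.9, 195.0])] [([313, 235, 8, 17, 99], [316.0, 243.4])]
```

The stop is firm at the same point (contact TCP y = −0.120) at another height. At 13–20 N, well over the 6 N friction, the tab does not move, so the slider is home. Next is the post.

servo_tool --plan '[[[1,2,-12,0,0,0,0],[1,1,-8,0,0,0,0],[0,0,0,45,0,0,0],[0,0,0,45,0,0,0],[0,-17,44,0,0,0,0],[0,-17,44,0,0,0,0],[0,-17,44,0,0,0,0],[0,-17,44,0,0,0,0],[0,-17,42,0,0,0,0],[0,0,0,0,0,0,0],[0,0,0,0,0,0,0]]]'

```text
t: 8.4
tool_pos: [0.4769, 0.0832, 0.1588]
orientation: [2.023, 2.404, 0.0]
force: [-0.1, 0.3, -1.1]
opening: 0.0468
```

Run:
```python
from h import *
s=monitor.read_state(); i=eyes.camera_info('wrist'); im=eyes.read_camera('wrist'); save(im,'w5'); print(s['t'],s['tool_pos'],s['orientation'],s['opening'])
b=blobs(im,(0,130,90),(20,255,255)); print(b)
for X in((.4785,.0828,.09),(s['tool_pos'])): print(proj(i,X))
```

```text
8.4 [0.47692589 0.08324949 0.15877045] [2.02259964e+00 2.40370185e+00 2.57923716e-04] 0.04679577760163713
[([309, 187, 28, 29, 365], [322.6, 196.5]), ([310, 211, 28, 18, 57], [324.9, 223.4]), ([316, 215, 15, 10, 28], [322.4, 221.2]), ([208, 283, 12, 28, 48], [212.5, 295.4]), ([216, 283, 14, 20, 96], [223.3, 292.6]), ([414, 283, 18, 29, 148], [422.3, 293.9]), ([208, 304, 11, 14, 41], [213.1, 311.8]), ([427, 317, 4, 12, 26], [428.1, 322.8]), ([207, 319, 5, 17, 38], [208.2, 326.0]), ([435, 318, 2, 19, 20], [435.9, 327.4]), ([416, 329, 20, 22, 90], [424.3, 341.1]), ([208, 332, 19, 19, 138], [217.6, 340.9]), ([364, 333, 17, 26, 216], [369.1, 345.6]), ([394, 363, 170, 9, 220], [466.7, 365.8]), ([539, 369, 52, 27, 132], [570.1, 391.2]), ([169, 370, 369, 26, 797], [318.7, 387.1]), ([221, 387, 11, 4, 34], [225.6, 388.6]), ([290, 386, 13, 6, 42], [295.8, 388.8]), ([371, 387, 8, 4, 22], [374.3, 388.6]), ([441, 387, 11, 4, 31], [445.8, 388.7]), ([510, 386, 14, 5, 44], [516.1, 388.3])]
[323.73325566 216.88957522]
[321.59140775 257.96804879]
```

View pics/w5.png

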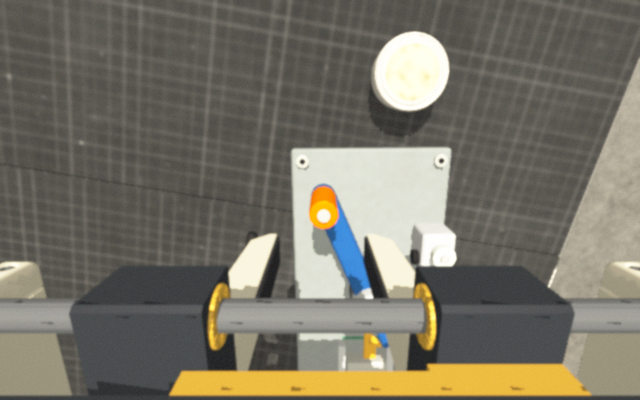

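The wrist view shows the post's top at (323,213), against a predicted (323.7,216.9). That is about 2 mm further to +y. I shift, descend and close.

servo_tool --plan '[[[0,1,2,-35,0,0,0],[0,0,0,-30,0,0,0],[0,0,0,-15,0,0,0],[0,0,0,-7,0,0,0],[0,0,0,0,0,0,0],[1,0,0,0,0,0,0],[1,0,0,0,0,0,0],[1,0,0,0,0,0,0],[1,0,0,0,0,0,0]]]' --force 25

```text
t: 9.35
tool_pos: [0.4784, 0.0844, 0.0724]
orientation: [2.026, 2.401, 0.0]
force: [-3.8, -0.7, 5.7]
opening: 0.0215
```

Run:
```python
from h import *
s=monitor.read_state(); print(s['t'],s['tool_pos'],s['force'],s['opening'],s['wrist_torque'])
# arc steps for roller from pivot, base yaw
th=.165; Rm=np.array([[np.cos(th),-np.sin(th)],[np.sin(th),np.cos(th)]])
P=lambda a:Rm@(.115*np.array([np.sin(a-.4),np.cos(a-.4)]))
o=np.array(s['tool_pos'][:2])-P(0); print('pivot implied',o)
A=np.arange(0,.79,.065); print(np.round(np.diff([P(a) for a in A],axis=0)*1000,1).tolist(), A[-1])
```

```text
9.35 [0.47839238 0.08438622 0.07235758] [-3.80969905 -0.69883563  5.65949014] 0.0214864857319379 [-0.43279577  0.54805009  0.00467327]
pivot implied [ 0.5399652  -0.01274147]
[[6.4, 3.8], [6.7, 3.4], [6.9, 2.9], [7.1, 2.5], [7.2, 2.0], [7.3, 1.5], [7.4, 1.1], [7.5, 0.6], [7.5, 0.1], [7.5, -0.4], [7.4, -0.9], [7.3, -1.4]] 0.78
```

Gripped at 21.5 mm, and the implied pivot agrees with the measured one. I follow the arc.

servo_tool --plan '[[[1,6.4,3.8,0,0,0,0],[1,6.7,3.4,0,0,0,0],[1,6.9,2.9,0,0,0,0],[1,7.1,2.5,0,0,0,0],[1,7.2,2.0,0,0,0,0],[1,7.3,1.5,0,0,0,0],[1,0,0,0,0,0,0]]]' --force 40

```text
t: 10.05
tool_pos: [0.5183, 0.1008, 0.0722]
orientation: [-2.023, -2.399, 0.005]
force: [-6.3, -0.5, 9.8]
opening: 0.0212
```

```bash
cat > ang.py <<'E'
from h import *
s=monitor.read_state(); print(s['t'],s['tool_pos'],s['force'],s['opening'])
th=.165; o=np.array([.540,-.0127]); d=np.array(s['tool_pos'][:2])-o
x=d@[np.cos(th),np.sin(th)]; y=d@[-np.sin(th),np.cos(th)]; print('a',np.arctan2(x,y)+.4,'r',np.hypot(x,y))
E
python3 ang.py
```

```text
10.05 [0.51832347 0.10075988 0.07224987] [-6.31727103 -0.48792267  9.79925569] 0.021230834143086803
a 0.37622466894616935 r 0.11551197298050107
```

servo_tool --plan '[[[1,7.4,1.1,0,0,0,0],[1,7.5,0.6,0,0,0,0],[1,7.5,0.1,0,0,0,0],[1,7.5,-0.4,0,0,0,0],[1,7.4,-0.9,0,0,0,0],[1,6,-1.2,0,0,0,0],[1,0,0,0,0,0,0],[1,0,0,0,0,0,0]]]'

```text
t: 10.85
tool_pos: [0.5627, 0.1009, 0.0724]
orientation: [-2.024, -2.4, -0.001]
force: [-6.8, 4.0, 8.2]
opening: 0.0214
```

```bash
python3 ang.py
python3 - <<'E'
from h import *
im=eyes.read_camera('top'); b=eyes.read_camera('scene'); print(blobs(im,*YELLOW,8),blobs(im,(0,130,90),(20,255,255)))
save(np.vstack([cv2.resize(im[150:270,215:415],(500,300),interpolation=cv2.INTER_CUBIC),cv2.resize(b[160:280,250:450],(500,300),interpolation=cv2.INTER_CUBIC)]),'f6')
E
```

```text
10.85 [0.56274787 0.10090465 0.07239668] [-6.76828916  4.03116253  8.18466088] 0.021372189111547743
a 0.7626235892183958 r 0.11585974903637732
[([355, 202, 7, 10, 55], [358.4, 206.6]), ([338, 204, 12, 8, 46], [343.7, 208.0]), ([491, 301, 31, 26, 349], [506.6, 313.6])] [([118, 147, 53, 13, 193], [144.0, 153.1]), ([492, 301, 13, 13, 21], [496.7, 306.9])]
```

View pics/f6.png

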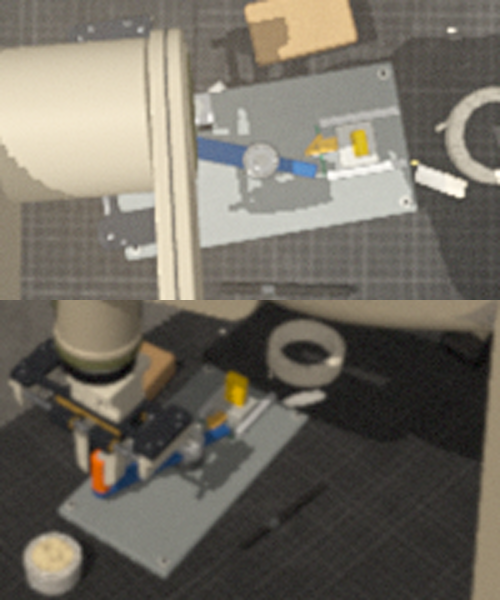

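The arm is at about 0.76 rad with the post between the fingers. The tab is still home, the tail has passed the nose, and the cork, tin, tape and marker look undisturbed. I hold still and hand in.

servo_tool --plan '[[[1,0,0,0,0,0,0],[1,0,0,0,0,0,0],[1,0,0,0,0,0,0],[1,0,0,0,0,0,0],[1,0,0,0,0,0,0]]]'

```text
t: 11.45
tool_pos: [0.5626, 0.1009, 0.0724]
orientation: [-2.024, -2.4, -0.001]
force: [-6.2, 4.7, 7.0]
opening: 0.0211
```

```bash
python3 ang.py && python3 -c "
from h import *
print(np.abs(monitor.read_state()['dq']).max()); print(job.close_job())"
```

```text
11.45 [0.56255455 0.10094834 0.07242982] [-6.18575574  4.67997818  7.03172346] 0.021060064022815562
a 0.7609135416741717 r 0.11586480673425474
0.001958243991703875
the job is handed in; nothing more can be done
None
```

The tensioner is set as asked and handed in at about 11.5 s. With the blue arm still forward, I pushed the slider to its stop. Then I gripped the orange post and took it along its arc to about 0.76 rad, past the click at 0.53 and about 10 mm short of the bumper.

- **Hold at the end:** the fingers still grip the post (opening 21 mm) and the robot is still. The sideways force is about 8 N, about what the spring alone should give, so the arm is not pressing on the bumper.
- **Ratchet:** in the last pictures the tail has passed the pawl nose. I had no reading for the click itself.
- **Slider travel (disagrees):** the cameras gave about 21 mm of travel, not the nominal 25 mm. A second push at another height stopped firmly at the same place with 13–20 N, well over the 6 N friction. I took that as fully home, with the slider having started a few millimetres in, but I could not confirm where it started.
- **Force:** the first push at the stop reached 36 N through the fingers before I backed off.
- **Bystanders:** the tin, tape, marker and cork look undisturbed in the last pictures. I checked this by eye and did not measure it.

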